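# Aim the rubber dust blower at the green specimen

## Robot

A 6-joint arm with a two-finger parallel gripper is mounted at the origin on a cart in front of the work surface, level with it; the furniture and walls round the work are solid. World frame = base frame: x ahead of the robot, y to its left, z up, the work surface at z = 0. Lengths are in m, angles in rad, forces in N, time in s.
With the tool pointing down it reaches from about 0.3 to 0.75 m from the base axis. Payload 8.5 kg.
Tool frame: the origin (TCP) lies at the very end of the fingers, on their centre line; the grasp point (between the pads) lies manip.hold_point_z behind it (manip.hold_point_z is the distance from the TCP to the grasp point, in m); z points along the fingers, y is the direction in which the jaws open and shut (so a half turn about z gives the same grasp; the last joint's range is limited). The gripper opens to 88 mm and grips with 3 to 60 N. Pads are 18 mm wide; open, the fingers measure 123 mm over their backs; the gripper's body (75 mm by 187 mm) begins 45 mm behind the grasp point.
Start: joints at [-1.366, 0.381, 1.297, -0, 1.464, -0.215], TCP at [0.224, -0.502, 0.239] pointing down, gripper open.
Joint ranges: [-3.11, 3.11], [-0.89, 2.33], [0.22, 2.48], [-1.42, 4.56], [0.17, 2.85], [-2.88, 2.88]. Speed limits (rad/s): [2.39, 2.39, 3.14, 3.14, 3.14, 3.14].

## Interface

Orientations are given as a 3x3 rotation matrix whose columns are the frame's x, y, z axes.
In Python, from rig import manip, cams gives the robot as it stands.
- The arm moves only by the tool servo_tool, never from a script. Its arguments are lists of equal length, an entry for each row: "turn": the turn, a rotation vector about the tool's x, y, z as a fraction of full scale, a list of three; "dp": the shift along the tool's x, y, z as a fraction of full scale, a list of three; "hand": the opening, from -1 (shut) to 1 (fully open). A call has 1 to 8 rows; each row is the pose to reach, as a shift and turn from the pose commanded when the call began, along the tool's axes at that moment, turning the shorter way round; what a row does not reach only later rows make up. Full scale, the value 1, is 0.75 m for a shift and 180 degrees for a turn. A row lasts 1/8 s, in which the tool goes at most 62.5 mm and 10.7 degrees, less where a joint would pass 70% of its speed; a pose out of reach is approached as far as the arm can. A call with a number of a shift or a turn outside -1 to 1 is refused whole. A call with a gripper value outside its range is refused whole. The fingers move at their own pace and stop on an object; "newtons" is the grip in N (left out, the last holds). Time passes only in rows, so rows that repeat a pose let the fingers close. It gives the time, the measured TCP pose, the force and the opening at its end, in the units of the state.
- manip.observe(): the state, without advancing time (a new reading comes with each control period).
- cams.read_camera(name): name is "scene" or "top" or "wrist"; returns the picture (480x640x3 uint8, blue, green, red); there is no depth.
- cams.camera_info(name): a dict with "mtx" (3x3 intrinsics, pixels), "camera_from_world" (4x4, takes a point from world to camera coordinates). Camera axes: x right, y up, looking along -z (the intrinsics and any distortion apply to the point x, -y, -z); pixel columns grow to the right and rows downward; lengths in m; the calibration is good to about 2 mm. A picture is of the moment at which its call begins: read the wrist's pose just before it. camera_info takes no time and is no camera call; for the wrist camera it gives the pose at the moment of the call.
- manip.hand_in(): hands the job in, once; it reports no verdict.
The state is a dict: "time": time; "q": joint angles; "joint_vel": joint speeds; "effort": joint torques, N m; "eef_pos": TCP position; "ee_rot": TCP orientation; "force": force on the tool from outside, world axes, zero at the start; "moment": the same for the moment, N m; "gripper_width": opening from 0.0 (shut) to 1.0 (fully open).
Only numpy, scipy, OpenCV 4.12 (cv2) and the standard library are available. Lean on these libraries where they do the work, as an engineer would, in place of code of your own. Each camera call takes 0.05 s, during which the arm holds its last target.

## Task

Dust has to be blown off the green mounted specimen in the steel tray. Draw the red rubber blower up out of its stand by the bulb, turn it to a slant of about 45 degrees and bring the tip of its nozzle to about 3 cm from the middle of the green specimen's upper face, pointing straight at it; the side from which it points does not matter. Finish while holding the blower still in the air like that, do not put it down, and do not touch or shift the specimens or knock the timer.

Things in the scene. Friction and masses are not known exactly. Their poses are not given: they have to be found in the camera images.
- blower_bulb (a point): Grip point on the axis of the blower's round red bulb (49 mm wide, 79 mm long): in its widest part, which runs from 16 mm nearer the nozzle to 4 mm farther from it; 33 mm below the bulb's rounded top, 97 mm from the nozzle tip. In the stand, nozzle down, it is about 118 mm above the worktop. Its y axis runs along the blower, from nozzle to bulb (up in the stand).
- nozzle_tip (a point): Tip of the straight black nozzle (51 mm long, 12 mm thick at the bulb, 5 mm at the tip), on the blower's axis, 97 mm from blower_bulb. Its y axis points from the tip to the bulb: the blower blows along minus y. In the stand the tip hangs about 20 mm above the worktop.
- blower: The whole blower, rigid, about 55 g; its origin lies on the skin of the bulb, 25 mm off the axis; its y axis runs along the axis from nozzle to bulb. Use blower_bulb and nozzle_tip to find it.
- blower_stand: Fixed stand of grey plastic and aluminium, base 90 x 80 mm, 85 mm tall. The bulb sits loosely in a 34 mm square hole in its top plate (60 x 60 mm); a lower plate (top 36 mm above the worktop) guides the nozzle in a 14 mm square hole, so the blower comes out straight up; after 65 mm of lift the tip is above the stand. Origin: centre of the underside.
- stand_seat (a point): Centre of the hole in the stand's top plate, at the plate's upper face, 85 mm above the worktop.
- steel_tray: Fixed shallow steel tray, 190 x 270 mm with an 18 mm rim and a 2 mm floor; the three specimens stand in it in a row along its long side. Origin: centre of the underside; the long side lies along its y axis.
- green_face (a point): Centre of the upper face of the green mounted specimen (a loose disc 30 mm in diameter, 23 mm tall), 25 mm above the worktop. The target.
- specimen_2: The green mounted specimen; origin at the centre of its underside.
- specimen_0: Black mounted specimen (loose disc 30 mm in diameter, 21 mm tall); origin at the centre of its underside. Leave alone.
- specimen_6: Red mounted specimen (loose disc 30 mm in diameter, 17 mm tall); origin at the centre of its underside. Leave alone.
- timer: White digital timer, 64 x 64 mm, 18 mm tall, loose on the worktop behind the work; origin at the centre of its underside. Leave alone.
There are look-alikes about, which are no part of the job. Several things look just like the blower_stand: the one meant starts farthest to the robot's left.

How it is judged:
On the way:
1. The blower is held and its nozzle is drawn clear above the stand (height (world z) of nozzle_tip above 0.088 m and contact force between blower and the fingers above 0.5 N and contact force between blower and blower_stand below 0.1 N), for 0.1 s.
At the end, for the whole second after the job is handed in: The fingers hold the blower still, touching nothing else, 30 to 60 degrees from vertical, nozzle down; the tip is 12 to 50 mm from the middle of the green upper face and the axis passes it within 13 mm each way; specimens moved under 10 mm, timer under 20 mm and upright (y of green_face in the frame of nozzle_tip between -0.05 and -0.012 m and x of green_face in the frame of nozzle_tip between -0.013 and 0.013 m and z of green_face in the frame of nozzle_tip between -0.013 and 0.013 m and angle between nozzle_tip's own y axis and vertical between 0.52 and 1.05 rad and height (world z) of nozzle_tip above 0.03 m and contact force between blower and the fingers above 0.5 N and linear speed of blower below 0.03 m/s and contact force between blower and blower_stand below 0.1 N and contact force between blower and steel_tray below 0.1 N and contact force between blower and specimen_2 below 0.1 N and contact force between blower and specimen_0 below 0.1 N and contact force between blower and specimen_6 below 0.1 N and contact force between blower and timer below 0.1 N and distance of each of specimen_2, specimen_0, specimen_6 from where it was at the start of the episode below 0.01 m and distance of timer from where it was at the start of the episode below 0.02 m and angle between timer's own z axis and vertical below 0.2 rad); the arm keeps its last pose, push and grip.
It fails at once if the blower or the robot touches a specimen (contact force between any of blower, the fingers, the arm and specimen_2 above 0.5 N or contact force between any of blower, the fingers, the arm and specimen_0 above 0.5 N or contact force between any of blower, the fingers, the arm and specimen_6 above 0.5 N).
It fails at once if a specimen or the timer is shifted (distance of any of specimen_2, specimen_0, specimen_6, timer from where it was at the start of the episode above 0.02 m).
It also fails if it takes over 38 s, if anything falls off the work surface, if the arm or the gripper's body presses on something with over 40 N, if the wrist force passes 120 N, or if a joint passes its speed limit or range.

## Working session

There is one attempt and no reset: what is moved stays moved. The work goes in short steps, Python scripts to look and compute and a tool call to move; the robot and the scene stay as the last step left them, time stands still between calls to the robot, and variables do not carry over. Pictures are saved under pics/ and viewed, and the job is handed in when it is done.

Besides the shell and the picture viewer there is one more tool, called by a JSON object that holds its "api" and its "payload". servo_tool: Moves the arm, as the interface text tells. Shift numbers are shares of 0.75 m and turn numbers shares of 180 degrees, none past 1 either way. Its arguments: {"type":"object","properties":{"turn":{"type":"array"},"dp":{"type":"array"},"hand":{"type":"array"},"newtons":{"type":"number"}},"required":["turn","dp","hand"]}

```bash
ls; mkdir -p pics; python3 - <<'E'
from rig import manip, cams
import cv2
s=manip.observe(); print(s); print(manip.hold_point_z)
for n in ("scene","top"):
    cv2.imwrite(f"pics/{n}0.png",cams.read_camera(n)); print(n,cams.camera_info(n))
E
```

```text
pics
{'time': 0.0, 'q': array([-1.36631531e+00,  3.81167614e-01,  1.29827264e+00, -1.84606866e-05,
        1.46360364e+00, -2.15292405e-01]), 'joint_vel': array([ 0.0013263 , -0.00065121, -0.00136078,  0.00040632, -0.00067406,
        0.00093214]), 'effort': array([-7.06300525e-04, -4.37940359e+01, -2.24550587e+01,  7.12880585e-02,
        3.53998994e-02, -1.05813861e-04]), 'eef_pos': array([ 0.22409109, -0.50195792,  0.23814901]), 'ee_rot': array([[ 9.13180541e-01,  4.07555151e-01, -3.12660069e-04],
       [ 4.07555166e-01, -9.13179488e-01,  1.41728026e-03],
       [ 2.92105109e-04, -1.42165898e-03, -9.99998947e-01]]), 'force': array([-0.70946093, -0.27915957, -0.16845415]), 'moment': array([-0.00762491, -0.00013021,  0.06754366]), 'gripper_width': 1.0024840654803822}
0.0187
scene {'mtx': array([[616.81917058,   0.        , 321.5053019 ],
       [  0.        , 616.81917058, 237.0358933 ],
       [  0.        ,   0.        ,   1.        ]]), 'camera_from_world': array([[-0.91166036, -0.41090138, -0.00595311,  0.49250765],
       [ 0.29778985, -0.67054582,  0.67947738, -0.30079779],
       [-0.28319003,  0.61767982,  0.7336723 , -1.04954062],
       [ 0.        ,  0.        ,  0.        ,  1.        ]])}
top {'mtx': array([[570.63606918,   0.        , 314.45994126],
       [  0.        , 570.63606918, 238.44824876],
       [  0.        ,   0.        ,   1.        ]]), 'camera_from_world': array([[ 1.71490312e-02, -9.99852854e-01,  4.26482871e-04,
        -8.68182716e-02],
       [ 9.96138521e-01,  1.71220543e-02,  8.61097113e-02,
        -6.10218282e-01],
       [-8.61043429e-02, -1.05186211e-03,  9.96285569e-01,
        -1.21385184e+00],
       [ 0.00000000e+00,  0.00000000e+00,  0.00000000e+00,
         1.00000000e+00]])}
```

View pics/scene0.png

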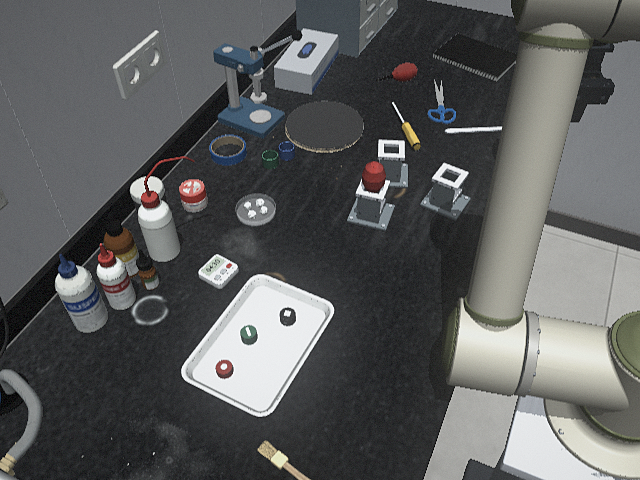

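View pics/top0.png

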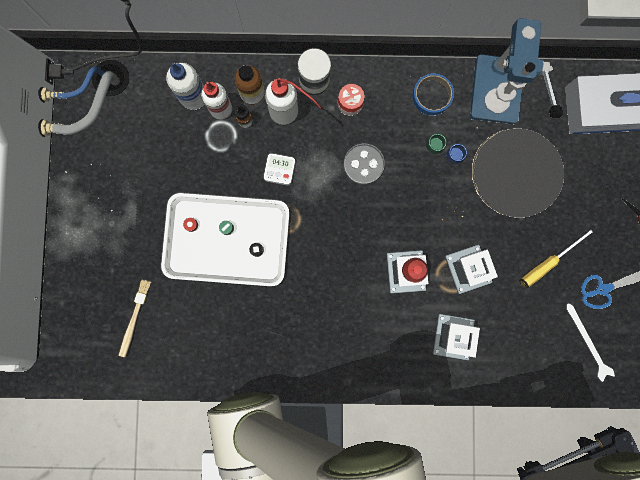

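Candidate stands in the top view are at (408,271) with the red blower, (472,268) empty and (458,338) empty. Robot left (+y) is image left, so the one at (408,271) is meant, and it also holds the blower. The green specimen is at (227,228), with the timer at (280,168). Next I confirm with a crop and measure.

```bash
cat > h.py <<'E'
import numpy as np, cv2
from rig import manip, cams
def ray(n,uv,info=None):
    I=info or cams.camera_info(n); T=I["camera_from_world"]; R=T[:3,:3]; c=-R.T@T[:3,3]
    k=np.linalg.inv(I["mtx"])@[uv[0],uv[1],1.]; d=R.T@np.array([k[0],-k[1],-k[2]]); return c,d/np.linalg.norm(d)
def plane(n,uv,z,info=None):
    c,d=ray(n,uv,info); return c+d*(z-c[2])/d[2]
def tri(rays):
    A=np.zeros((3,3));b=np.zeros(3)
    for c,d in rays:
        P=np.eye(3)-np.outer(d,d);A+=P;b+=P@c
    p=np.linalg.solve(A,b); return p,[np.linalg.norm((np.eye(3)-np.outer(d,d))@(p-c)) for c,d in rays]
def proj(n,p,info=None):
    I=info or cams.camera_info(n);q=I["camera_from_world"]@np.append(p,1);k=I["mtx"]@[q[0],-q[1],-q[2]];return k[:2]/k[2]
def blobs(im,kind,roi):
    h=cv2.cvtColor(im,cv2.COLOR_BGR2HSV);H,S,V=cv2.split(h)
    m={'red':((H<10)|(H>170))&(S>120)&(V>50),'green':(H>65)&(H<100)&(S>60)&(V>30),'white':(S<40)&(V>170),'black':(V<60)}[kind].astype(np.uint8)
    x0,y0,x1,y1=roi; M=np.zeros_like(m);M[y0:y1,x0:x1]=m[y0:y1,x0:x1]
    M=cv2.morphologyEx(M,cv2.MORPH_CLOSE,np.ones((3,3)))
    cs,_=cv2.findContours(M,cv2.RETR_EXTERNAL,cv2.CHAIN_APPROX_NONE)
    return sorted(cs,key=cv2.contourArea,reverse=True)
E
python3 - <<'E'
from h import *
t=cv2.imread("pics/top0.png");s=cv2.imread("pics/scene0.png")
a=cv2.resize(t[230:370,370:510],None,fx=3,fy=3,interpolation=cv2.INTER_CUBIC);b=cv2.resize(s[130:270,340:480],None,fx=3,fy=3,interpolation=cv2.INTER_CUBIC)
a=a[:420];cv2.imwrite("pics/crop1.png",cv2.resize(np.hstack([a,b]),(800,400)))
for n,im,rb,rg,k in(("top",t,(385,240,440,300),(210,210,245,245),0),("scene",s,(350,150,400,200),(235,315,265,350),0)):
    c=blobs(im,'red',rb)[0]; (e,ax,an)=cv2.minAreaRect(c); print(n,'bulb',cv2.minEnclosingCircle(c),cv2.boundingRect(c),cv2.contourArea(c))
    c=blobs(im,'green',rg)[0]; print(' green',cv2.minEnclosingCircle(c),cv2.boundingRect(c),cv2.fitEllipse(c), cv2.contourArea(c))
for z in(.1,.118,.125): print(z,plane("top",(415,269.5),z))
print(plane("top",(227,228),.025),plane("scene",(249,333),.025))
E
```

```text
top bulb ((414.55999755859375, 270.0), 12.599848747253418) (402, 258, 26, 24) 436.5
 green ((225.5, 227.0), 6.800835609436035) (219, 221, 14, 13) ((225.4593963623047, 227.0586395263672), (12.09338092803955, 13.03667163848877), 114.96321105957031) 122.0
scene bulb ((373.5, 176.0), 15.07491397857666) (362, 161, 24, 31) 486.0
 green ((248.0, 332.0), 7.615873336791992) (241, 326, 15, 12) ((247.86671447753906, 331.4407958984375), (11.180323600769043, 14.684223175048828), 78.62173461914062) 127.0
0.1 [ 0.54537089 -0.28200031  0.1       ]
0.118 [ 0.5447429  -0.27883437  0.118     ]
0.125 [ 0.54449868 -0.27760317  0.125     ]
[0.6313078  0.11461195 0.025     ] [0.63199699 0.12087634 0.025     ]
```

View pics/crop1.png

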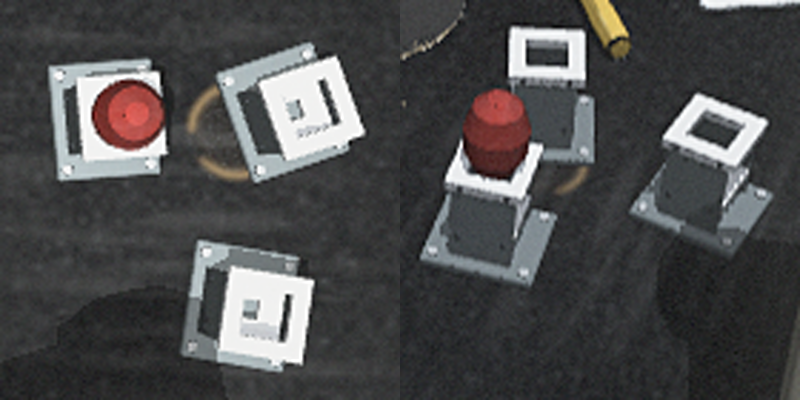

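```bash
python3 - <<'E'
from h import *
t=cv2.imread("pics/top0.png")
print("apex top z.151",plane("top",(416.5,269.2),.151)); print("plate",plane("top",(412.4,270.4),.085))
print("scene plate",plane("scene",(340+ (493.5-400)*.35,130+ 170*.35),.085))
# plate corners orientation from top
P=[plane("top",(370+u*.35,230+v*.35),.085)[:2] for u,v in((78,72),(160,70),(165,158),(82,162))]
print(np.array(P).round(3))
print("scene bulb axis x=373.5: ray at z.112 ",plane("scene",(373.3,178),.118), "project", proj("scene",[.545,-.28,.118]),proj("top",[.545,-.28,.118]))
print(tri([ray("top",(414.6,269.8)),ray("scene",(373.3,177))]))
print("green tri",tri([ray("top",(225.8,227.1)),ray("scene",(248.2,331.6))]))
for n,r in(("top",(210,205,245,245)),("scene",(230,315,270,350))):
    im=cv2.imread(f"pics/{n}0.png")[r[1]:r[3],r[0]:r[2]]; cv2.imwrite(f"pics/g_{n}.png",cv2.resize(im,(400,400),interpolation=cv2.INTER_CUBIC))
cv2.imwrite("pics/g.png",np.hstack([cv2.imread("pics/g_top.png"),cv2.imread("pics/g_scene.png")]))
E
```

```text
apex top z.151 [ 0.5442247  -0.27594653  0.151     ]
plate [ 0.54394955 -0.27928574  0.085     ]
scene plate [ 0.54294825 -0.27175062  0.085     ]
[[ 0.575 -0.248]
 [ 0.577 -0.307]
 [ 0.514 -0.311]
 [ 0.51  -0.251]]
scene bulb axis x=373.5: ray at z.112  [ 0.54332977 -0.27102749  0.118     ] project [374.09311891 175.16121341] [415.58224915 269.38152615]
(array([ 0.54504761, -0.27843625,  0.11409695]), [np.float64(0.0008335507782254926), np.float64(0.0008335507782253615)])
green tri (array([0.63428162, 0.11787656, 0.02394751]), [np.float64(0.0010171863051584012), np.float64(0.0010171863051583066)])
```

View pics/g.png

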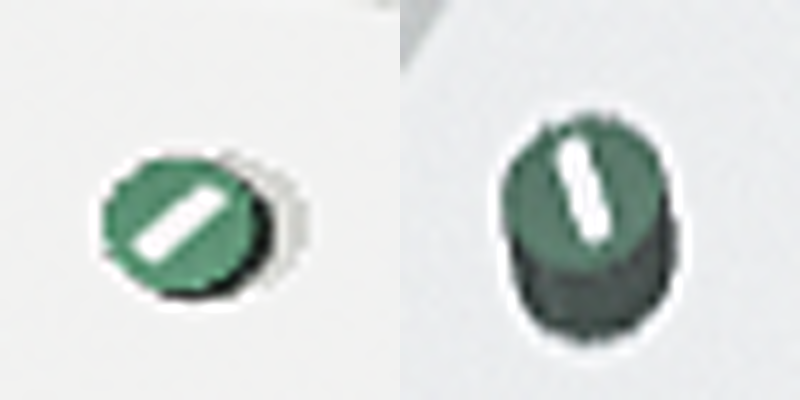

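```bash
cat >> h.py <<'E'
from scipy.spatial.transform import Rotation as Ro
def goto(p,R,s=None):
    s=s or manip.observe();R0=s["ee_rot"]
    dp=R0.T@(np.array(p)-s["eef_pos"])/.75; t=Ro.from_matrix(R0.T@R).as_rotvec()/np.pi
    print("dp",dp.round(4),"turn",t.round(4), "dist",np.linalg.norm(dp*.75).round(3),"deg",np.linalg.norm(t*180).round(1))
def toolR(az,tilt):  # x along az (radial), tilt: z leans toward az by tilt from down
    a,b=np.radians(az),np.radians(tilt); r=np.array([np.cos(a),np.sin(a),0]);u=np.array([0,0,1.])
    z=-u*np.cos(b)+r*np.sin(b); x=r*np.cos(b)+u*np.sin(b); return np.column_stack([x,np.cross(z,x),z])
E
python3 - <<'E'
from h import *
I=cams.camera_info("wrist");T=I["camera_from_world"];c=-T[:3,:3].T@T[:3,3];s=manip.observe()
print("cam in tool",s["ee_rot"].T@(c-s["eef_pos"]), "look in tool",s["ee_rot"].T@(-T[2,:3]),I["mtx"])
goto([.545,-.278,.24],toolR(-38,0))
E
```

```text
cam in tool [ 7.31301817e-02  1.75765265e-06 -1.45221474e-01] look in tool [-0.28609231  0.00119284  0.95820132] [[415.66928264   0.         319.31446558]
 [  0.         415.66928264 244.13912935]
 [  0.           0.           1.        ]]
dp [ 0.5124 -0.0984 -0.0021] turn [-4.000e-04  1.000e-04  3.447e-01] dist 0.391 deg 62.1
```

{"api": "servo_tool", "payload": {"dp": [[0.512,-0.098,-0.002],[0.512,-0.098,-0.002],[0.512,-0.098,-0.002],[0.512,-0.098,-0.002],[0.512,-0.098,-0.002],[0.512,-0.098,-0.002],[0.512,-0.098,-0.002],[0.512,-0.098,-0.002]], "turn": [[0,0,0.345],[0,0,0.345],[0,0,0.345],[0,0,0.345],[0,0,0.345],[0,0,0.345],[0,0,0.345],[0,0,0.345]], "hand": [1,1,1,1,1,1,1,1], "newtons": 25}}

```text
time: 1.1
eef_pos: [0.5467, -0.2763, 0.2394]
ee_rot: [[0.79, -0.613, -0.001], [-0.613, -0.79, 0.001], [-0.001, -0.0, -1.0]]
force: [-1.0, -1.0, -0.8]
gripper_width: 1.0
```

```bash
python3 - <<'E'
from h import *
s=manip.observe();I=cams.camera_info("wrist");im=cams.read_camera("wrist");cv2.imwrite("pics/w1.png",im);np.save("I1.npy",I,allow_pickle=True)
print(s["q"].round(3),s["eef_pos"])
for z in(.085,.118,.151): print(z,proj("wrist",[.545,-.278,z],I))
E
```

```text
[-0.661  0.493  1.109  0.     1.541  1.57 ] [ 0.54668085 -0.27632577  0.23941543]
0.085 [321.4029781  223.95533054]
0.118 [321.65292597 235.852226  ]
0.151 [321.96740055 250.82043205]
```

View pics/w1.png

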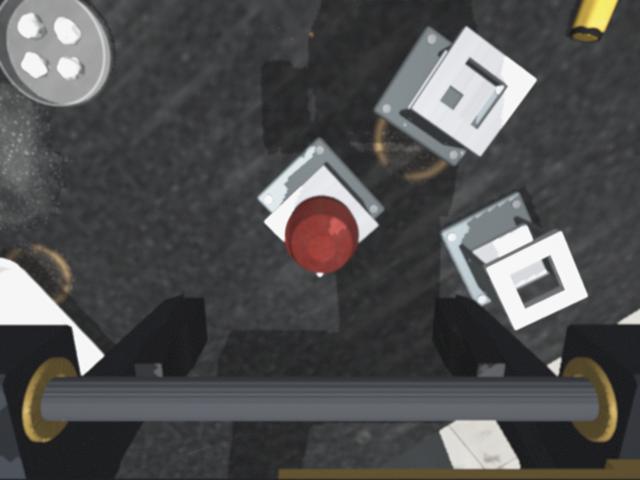

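The wrist view shows the bulb centred at about (321,235), right on its predicted pixel, and the stand plate is beneath it. Fine correction next, then the descent.

```bash
python3 - <<'E'
from h import *
im=cv2.imread("pics/w1.png");I=np.load("I1.npy",allow_pickle=True).item()
c=blobs(im,'red',(260,170,390,300))[0];(u,v),r=cv2.minEnclosingCircle(c);print(u,v,r,cv2.boundingRect(c))
print(plane("wrist",(u,v),.114,I), tri([ray("wrist",(u,v),I),ray("top",(414.6,269.8)),ray("scene",(373.3,177))]))
s=manip.observe()
goto([.545,-.278,.098],toolR(-38,0)); print(toolR(-38,0).T@(np.array([.545,-.278,.098])-s["eef_pos"]))
E
```

```text
321.6947021484375 234.6685028076172 37.764854431152344 (285, 197, 72, 76)
[ 0.54474684 -0.27786869  0.114     ] (array([ 0.54494227, -0.27812164,  0.11453999]), [np.float64(0.0001767648182076049), np.float64(0.000864558707933958), np.float64(0.0008467943259030742)])
dp [0.     0.0008 0.1888] turn [0.0001 0.0004 0.0006] dist 0.142 deg 0.1
[-1.26958961e-04  5.91401463e-04  1.41562677e-01]
```

{"api": "servo_tool", "payload": {"dp": [[0,0.001,0.05],[0,0.001,0.1],[0,0.001,0.15],[0,0.001,0.175],[0,0.001,0.189],[0,0.001,0.189]], "turn": [[0,0,0],[0,0,0],[0,0,0],[0,0,0],[0,0,0],[0,0,0]], "hand": [1,1,1,1,1,1]}}

```text
time: 1.9
eef_pos: [0.5439, -0.2797, 0.0983]
ee_rot: [[0.787, -0.617, -0.001], [-0.617, -0.787, 0.0], [-0.001, 0.0, -1.0]]
force: [0.2, 0.0, 0.7]
gripper_width: 0.999
```

{"api": "servo_tool", "payload": {"dp": [[0,0,0],[0,0,0],[0,0,0],[0,0,0],[0,0,0],[0,0,0],[0,0,0],[0,0,0]], "turn": [[0,0,0],[0,0,0],[0,0,0],[0,0,0],[0,0,0],[0,0,0],[0,0,0],[0,0,0]], "hand": [-1,-1,-1,-1,-1,-1,-1,-1], "newtons": 25}}

```text
time: 2.9
eef_pos: [0.5452, -0.2782, 0.0993]
ee_rot: [[0.788, -0.616, 0.002], [-0.616, -0.788, 0.001], [0.001, -0.002, -1.0]]
force: [2.2, 5.4, 4.3]
gripper_width: 0.541
```

Opening of 47.6 mm matches the bulb width, so it is gripped. Lifting straight up.

{"api": "servo_tool", "payload": {"dp": [[0,0,-0.02],[0,0,-0.04],[0,0,-0.065],[0,0,-0.09],[0,0,-0.115],[0,0,-0.14],[0,0,-0.16],[0,0,-0.16]], "turn": [[0,0,0],[0,0,0],[0,0,0],[0,0,0],[0,0,0],[0,0,0],[0,0,0],[0,0,0]], "hand": [-1,-1,-1,-1,-1,-1,-1,-1]}}

```text
time: 3.9
eef_pos: [0.5446, -0.2795, 0.2199]
ee_rot: [[0.787, -0.616, 0.002], [-0.616, -0.787, -0.002], [0.003, 0.0, -1.0]]
force: [-0.5, -0.1, -0.5]
gripper_width: 0.539
```

```bash
python3 - <<'E'
from h import *
s=manip.observe();print(s["eef_pos"],s["force"],s["gripper_width"],s["q"])
for n in("scene","wrist"): cv2.imwrite(f"pics/{n}2.png",cams.read_camera(n))
a=cv2.imread("pics/scene2.png")[90:240,300:500];cv2.imwrite("pics/s2c.png",np.hstack([cv2.resize(a,(400,300)),cv2.resize(cv2.imread("pics/wrist2.png"),(400,300))]))
goto([.545,-.278,.1],s["ee_rot"])
E
```

```text
[ 0.54463126 -0.27947713  0.21990644] [-0.53921983 -0.10857302 -0.45531588] 0.5391583465949948 [-6.67216550e-01  5.02604665e-01  1.14846410e+00 -9.47860478e-05
  1.48797670e+00  1.56774251e+00]
dp [ 1.000e-04 -1.800e-03  1.574e-01] turn [-0.      0.0011  0.    ] dist 0.118 deg 0.2
```

View pics/s2c.png

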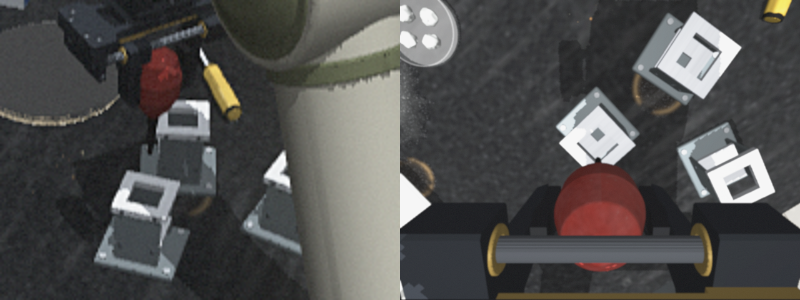

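The blower hangs from the fingers, with its nozzle clear above the empty stand. Next: a slanted standoff in the plane of azimuth 0°, back from the green face along the axis.

```bash
python3 - <<'E'
from h import *
G=np.array([.634,.117,.025]);R=toolR(0,45)
goto(G-.188*R[:,2],R)
E
```

```text
dp [-0.3707 -0.3804  0.0805] turn [ 0.0829  0.2408 -0.2003] dist 0.403 deg 58.3
```

{"api": "servo_tool", "payload": {"dp": [[-0.371,-0.38,0.08],[-0.371,-0.38,0.08],[-0.371,-0.38,0.08],[-0.371,-0.38,0.08],[-0.371,-0.38,0.08],[-0.371,-0.38,0.08],[-0.371,-0.38,0.08],[-0.371,-0.38,0.08]], "turn": [[0.083,0.241,-0.2],[0.083,0.241,-0.2],[0.083,0.241,-0.2],[0.083,0.241,-0.2],[0.083,0.241,-0.2],[0.083,0.241,-0.2],[0.083,0.241,-0.2],[0.083,0.241,-0.2]], "hand": [-1,-1,-1,-1,-1,-1,-1,-1]}}

```text
time: 5.0
eef_pos: [0.5042, 0.1031, 0.1764]
ee_rot: [[0.734, 0.006, 0.68], [0.001, -1.0, 0.008], [0.68, -0.006, -0.734]]
force: [0.0, 0.3, -0.5]
gripper_width: 0.536
```

```bash
python3 - <<'E'
from h import *
s=manip.observe();print(s["eef_pos"],s["ee_rot"].round(3),s["force"],s["gripper_width"],s["q"].round(3))
I=cams.camera_info("wrist");np.save("I3.npy",I,allow_pickle=True)
for n in("wrist","scene","top"): cv2.imwrite(f"pics/{n}3.png",cams.read_camera(n))
E
```

```text
[0.50416872 0.10307951 0.176384  ] [[ 0.734  0.006  0.68 ]
 [ 0.001 -1.     0.008]
 [ 0.68  -0.006 -0.734]] [ 0.03926363  0.26052617 -0.48117615] 0.5364311962353604 [-0.05   0.212  2.013  0.244  0.175  1.294]
```

View pics/wrist3.png

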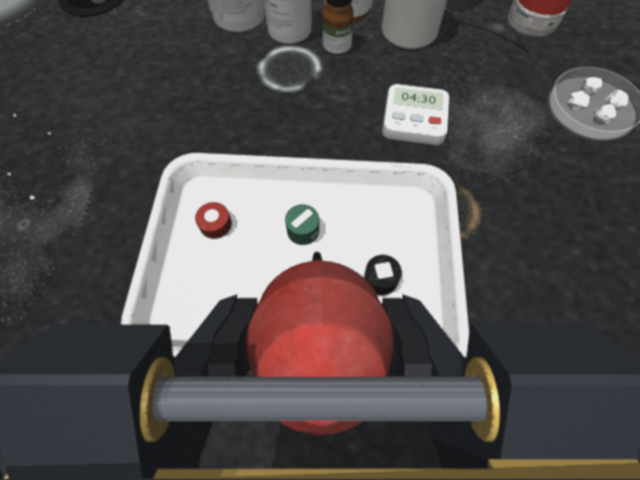

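View pics/scene3.png

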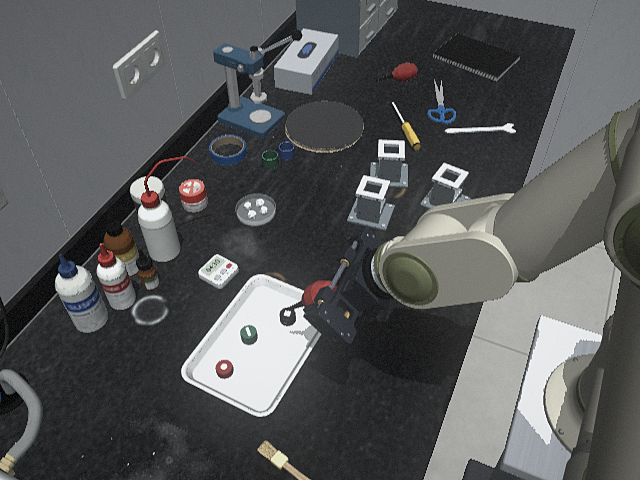

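View pics/top3.png

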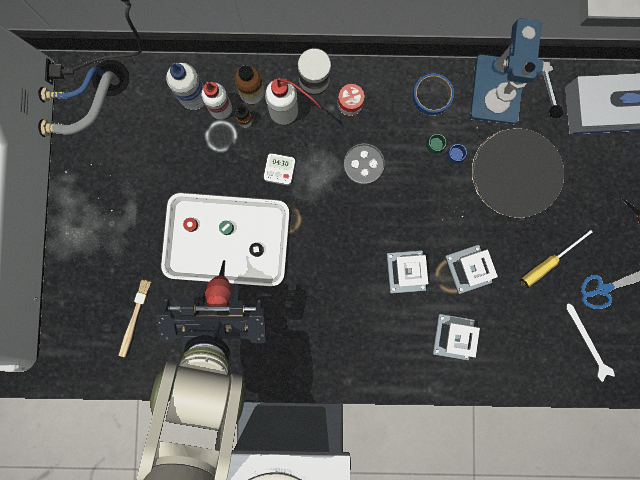

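The pose is 2 cm short because joint 5 sits at its lower limit (0.175). The wrist view shows the nozzle at (318,258) pointing at green (302,222). I'll work out which tilts the arm can reach.

```bash
python3 - <<'E'
from h import *
from scipy.optimize import least_squares
D=[([.381168,1.29827,1.463604],[.22409,-.50196],.23815,-1.366315),([.493,1.109,1.541],[.54668,-.27633],.23942,-.661),([.502605,1.148464,1.487977],[.54463,-.27948],.21991,-.66722)]
s=manip.observe()
def fk(p,q):
    a2,a3,lt,h=p;a,b,c=q; return np.array([a2*np.sin(a)+a3*np.sin(a+b)+lt*np.sin(a+b+c),h+a2*np.cos(a)+a3*np.cos(a+b)+lt*np.cos(a+b+c)])
def res(p):
    r=[]
    for q,xy,z,q1 in D:
        R=xy[0]*np.cos(q1)+xy[1]*np.sin(q1); r+=list(fk(p,q)-[R,z])
    q=s["q"];P=s["eef_pos"]; r+=list(fk(p,[q[1],q[2],q[4]*np.cos(q[3])])-[P[0]*np.cos(q[0])+P[1]*np.sin(q[0]),P[2]])
    return r
o=least_squares(res,[.4,.4,.25,.2]);print(o.x,np.array(o.fun).round(4))
for xy,q1 in[(d[1],d[3]) for d in D]+[(s["eef_pos"][:2],s["q"][0])]: print("lat",-xy[0]*np.sin(q1)+xy[1]*np.cos(q1))
for tilt in(35,38,40,42,45):
  for st in(.03,.06,.11):
    t=np.radians(tilt);L=st+.0783;tg=np.array([.634-L*np.sin(t),.025+L*np.cos(t)])
    g=least_squares(lambda q:np.r_[fk(o.x,q)-tg,q.sum()-(np.pi-t)],[.4,1.6,.5]);print(tilt,st,g.x.round(3),abs(g.fun).max().round(4))
E
```

```text
[ 0.63335529  0.30005884  0.18800272 -0.1238513 ] [-0.0034  0.0054 -0.0018 -0.0027  0.0039 -0.0008  0.0007 -0.0019]
lat 0.11749375082310366
lat 0.11748140429969597
lat 0.11747542092718391
lat 0.12851735627243824
35 0.03 [0.383 1.899 0.249] 0.0
35 0.06 [0.335 1.887 0.308] 0.0
35 0.11 [0.258 1.857 0.416] 0.0
38 0.03 [0.378 1.951 0.149] 0.0
38 0.06 [0.328 1.945 0.206] 0.0
38 0.11 [0.246 1.923 0.31 ] 0.0
40 0.03 [0.376 1.986 0.082] 0.0
40 0.06 [0.324 1.983 0.136] 0.0
40 0.11 [0.24  1.966 0.237] 0.0
42 0.03 [0.375 2.02  0.013] 0.0
42 0.06 [0.322 2.021 0.065] 0.0
42 0.11 [0.236 2.01  0.163] 0.0
45 0.03 [ 0.376  2.072 -0.092] 0.0
45 0.06 [ 0.322  2.078 -0.043] 0.0
45 0.11 [0.232 2.075 0.049] 0.0
```

Coming straight from the robot's side runs joint 5 into its limit. I'll come from the near right instead (azimuth 60°), where forearm roll keeps joint 5 mid-range. Via a raised, less tilted pose first.

```bash
python3 - <<'E'
from h import *
goto([.5,.03,.26],toolR(20,15))
E
```

```text
dp [ 0.071   0.0963 -0.0865] turn [ 0.0516 -0.1535 -0.0969] dist 0.111 deg 34.0
```

{"api": "servo_tool", "payload": {"dp": [[0.035,0.05,-0.045],[0.071,0.096,-0.087],[0.071,0.096,-0.087],[0.071,0.096,-0.087],[0.071,0.096,-0.087],[0.071,0.096,-0.087]], "turn": [[0.0,-0.05,0],[0.052,-0.154,-0.097],[0.052,-0.154,-0.097],[0.052,-0.154,-0.097],[0.052,-0.154,-0.097],[0.052,-0.154,-0.097]], "hand": [-1,-1,-1,-1,-1,-1]}}

```text
time: 5.9
eef_pos: [0.4994, 0.0302, 0.2597]
ee_rot: [[0.908, 0.341, 0.244], [0.328, -0.94, 0.092], [0.26, -0.003, -0.966]]
force: [-0.3, 0.5, -1.0]
gripper_width: 0.54
```

```bash
python3 - <<'E'
from h import *
s=manip.observe();print(s["q"].round(3),s["gripper_width"])
G=np.array([.634,.117,.025]);R=toolR(60,45)
goto(G-.188*R[:,2],R)
E
```

```text
[-0.255  0.174  1.558  0.162  1.197  0.926] 0.5402546173696647
dp [0.0348 0.0669 0.1497] turn [ 0.1118  0.159  -0.1954] dist 0.126 deg 49.6
```

{"api": "servo_tool", "payload": {"dp": [[0.035,0.067,0.15],[0.035,0.067,0.15],[0.035,0.067,0.15],[0.035,0.067,0.15],[0.035,0.067,0.15],[0.035,0.067,0.15],[0.035,0.067,0.15],[0.035,0.067,0.15]], "turn": [[0.112,0.159,-0.195],[0.112,0.159,-0.195],[0.112,0.159,-0.195],[0.112,0.159,-0.195],[0.112,0.159,-0.195],[0.112,0.159,-0.195],[0.112,0.159,-0.195],[0.112,0.159,-0.195]], "hand": [-1,-1,-1,-1,-1,-1,-1,-1]}}

```text
time: 6.9
eef_pos: [0.5679, 0.0018, 0.1593]
ee_rot: [[0.356, 0.865, 0.353], [0.614, -0.501, 0.61], [0.705, -0.0, -0.71]]
force: [-0.2, -0.6, -0.7]
gripper_width: 0.536
```

```bash
python3 - <<'E'
from h import *
s=manip.observe();print(s["eef_pos"],s["ee_rot"].round(3),s["q"].round(3))
I=cams.camera_info("wrist");np.save("I4.npy",I,allow_pickle=True)
for n in("wrist","scene","top"): cv2.imwrite(f"pics/{n}4.png",cams.read_camera(n))
tip=s["eef_pos"]+.0783*s["ee_rot"][:,2]
G=np.array([.634,.117,.025])
for n in("wrist","scene","top"): print(n,"tip",proj(n,tip,I if n=="wrist" else None),"G",proj(n,G,I if n=="wrist" else None))
E
```

```text
[0.5679425  0.00184161 0.15926678] [[ 0.356  0.865  0.353]
 [ 0.614 -0.501  0.61 ]
 [ 0.705 -0.    -0.71 ]] [-0.54   0.472  1.651  0.858  1.199 -0.419]
wrist tip [320.08496504 254.04513866] G [319.24931727 212.93473604]
scene tip [281.84178818 284.87866517] G [249.06222873 331.01892679]
top tip [252.50936492 241.95219181] G [225.9420986  226.75269827]
```

View pics/wrist4.png

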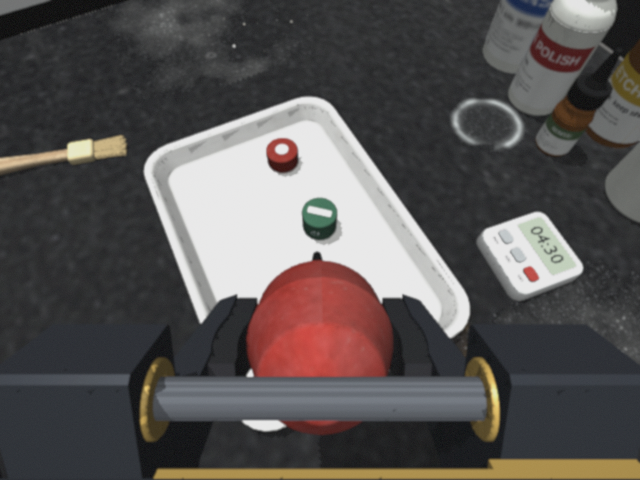

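View pics/scene4.png

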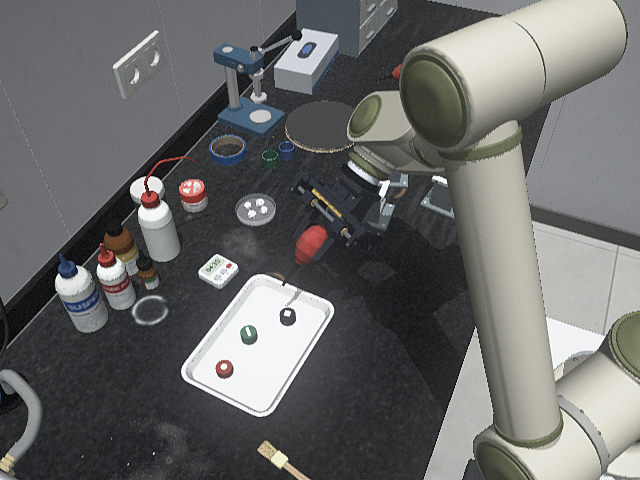

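View pics/top4.png

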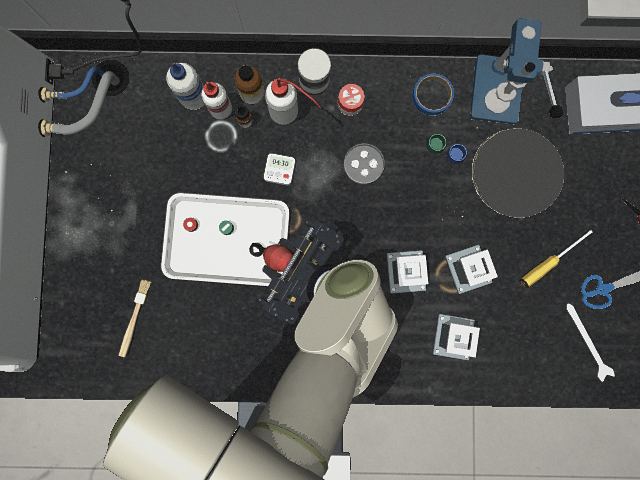

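The arm reached the pose with joints mid-range. In the wrist view the nozzle tip at about (317,254) points at the green face at about (320,211), and the timer and specimens are undisturbed. I'll refine the tip and face positions from enlarged crops.

```bash
python3 - <<'E'
from h import *
w=cv2.imread("pics/wrist4.png")[190:270,280:360];s=cv2.imread("pics/scene4.png")[260:300,265:305]
cv2.imwrite("pics/c4.png",np.hstack([cv2.resize(w,(400,400),interpolation=cv2.INTER_CUBIC),cv2.resize(s,(400,400),interpolation=cv2.INTER_CUBIC)]))
E
```

```text
(no output)
```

View pics/c4.png

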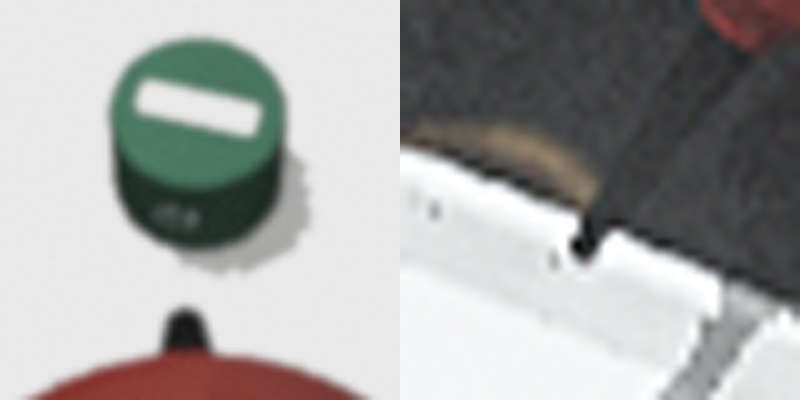

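```bash
python3 - <<'E'
from h import *
I=np.load("I4.npy",allow_pickle=True).item();s=manip.observe()
tip,e=tri([ray("wrist",(317.2,252.8),I),ray("scene",(283.1,285.8))]);G,e2=tri([ray("wrist",(319.6,212.6),I),ray("top",(225.75,227.5)),ray("scene",(248.5,331.9))])
R=s["ee_rot"];P=s["eef_pos"];print("tip",tip,e,"in tool",R.T@(tip-P));print("G",G,e2, plane("wrist",(319.6,212.6),.025,I))
print("G in tool from nominal tip",R.T@(G-P)-[0,0,.0783])
E
```

```text
tip [0.59350133 0.05069358 0.10402956] [np.float64(0.0009811064517369788), np.float64(0.0009811064517367002)] in tool [ 0.00028439 -0.00255746  0.07805592]
G [0.63396044 0.11792432 0.02362557] [np.float64(0.0008623333139207678), np.float64(0.0014880993769061897), np.float64(0.000755661856857018)] [0.63441233 0.11713757 0.025     ]
G in tool from nominal tip [-0.00077852 -0.0012061   0.11208916]
```

{"api": "servo_tool", "payload": {"dp": [[-0.001,0.002,0.02],[-0.001,0.002,0.04],[-0.001,0.002,0.06],[-0.001,0.002,0.08],[-0.001,0.002,0.095],[-0.001,0.002,0.105],[-0.001,0.002,0.107],[-0.001,0.002,0.107]], "turn": [[0,0,0],[0,0,0],[0,0,0],[0,0,0],[0,0,0],[0,0,0],[0,0,0],[0,0,0]], "hand": [-1,-1,-1,-1,-1,-1,-1,-1]}}

```text
time: 8.05
eef_pos: [0.5975, 0.0487, 0.1015]
ee_rot: [[0.355, 0.866, 0.353], [0.613, -0.501, 0.611], [0.706, -0.0, -0.709]]
force: [-0.7, 0.2, -0.8]
gripper_width: 0.541
```

{"api": "servo_tool", "payload": {"dp": [[0,0,0],[0,0,0],[0,0,0],[0,0,0]], "turn": [[0,0,0],[0,0,0],[0,0,0],[0,0,0]], "hand": [-1,-1,-1,-1]}}

```text
time: 8.55
eef_pos: [0.5974, 0.0488, 0.1014]
ee_rot: [[0.355, 0.866, 0.353], [0.613, -0.501, 0.611], [0.706, -0.0, -0.709]]
force: [-0.4, -0.9, -1.1]
gripper_width: 0.537
```

```bash
python3 - <<'E'
from h import *
s=manip.observe();print(s["eef_pos"],s["q"].round(3),abs(s["joint_vel"]).max(),s["gripper_width"],s["force"])
I=cams.camera_info("wrist");np.save("I5.npy",I,allow_pickle=True)
for n in("wrist","scene","top"): cv2.imwrite(f"pics/{n}5.png",cams.read_camera(n))
R=s["ee_rot"];tip=s["eef_pos"]+.0783*R[:,2];G=np.array([.634,.1172,.025]);print("tip",tip,"tilt",np.degrees(np.arccos(-R[2,2])),"G rel",R.T@(G-tip))
w=cv2.imread("pics/wrist5.png")[160:280,260:380];c=cv2.imread("pics/scene5.png")[285:385,200:300]
cv2.imwrite("pics/c5.png",np.hstack([cv2.resize(w,(400,400),interpolation=cv2.INTER_CUBIC),cv2.resize(c,(400,400),interpolation=cv2.INTER_CUBIC)]))
E
```

```text
[0.59744613 0.04884366 0.10144785] [-0.429  0.584  1.66   0.941  1.054 -0.462] 0.0014188957706430794 0.5367765855253686 [-0.39251483 -0.85381093 -1.07496328]
tip [0.62508855 0.09667711 0.04596138] tilt 44.87568138738213 G rel [ 0.0009606  -0.00255338  0.03053752]
```

View pics/c5.png

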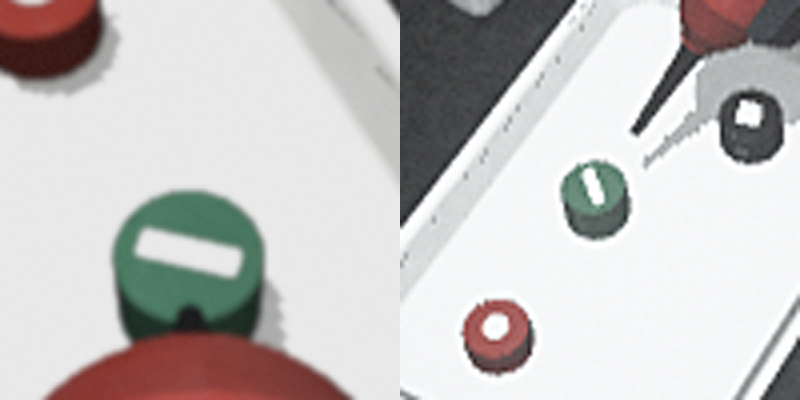

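View pics/top5.png

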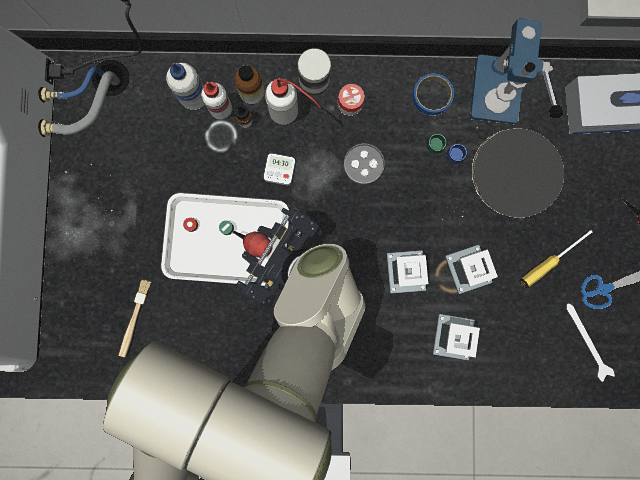

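```bash
python3 - <<'E'
from h import *
I=np.load("I5.npy",allow_pickle=True).item();s=manip.observe();R=s["ee_rot"]
tip,e=tri([ray("wrist",(317,252.6),I),ray("scene",(258.6,318))])
G,e2=tri([ray("wrist",(316.4,237.4),I),ray("scene",(248.5,331.7))])
print(tip,e,G,e2,R.T@(G-tip), R.T@(tip-s["eef_pos"]))
E
```

```text
[0.62305114 0.09743057 0.04761864] [np.float64(0.0005314319709906233), np.float64(0.0005314319709905221)] [0.63473982 0.11797057 0.02361084] [np.float64(5.1500748879974524e-05), np.float64(5.150074887988118e-05)] [-0.00019121 -0.00015287  0.03368726] [ 0.00094378 -0.0021031   0.07680895]
```

Measured tip-to-face distance is about 31–34 mm, the lateral miss is 3 mm or less by both estimates, the tilt is 45° and the arm is still. Handing in.

```bash
python3 -c "
from rig import manip
print(manip.hand_in(), manip.observe()['time'])"
```

```text
the job is handed in; nothing more can be done
the job is handed in; nothing more can be done
```

I gripped the blower by its bulb, drew it straight up out of the left-most stand, and left it held still in the air over the green specimen. I handed the job in at about 8.7 s of the 38 s; no verdict was reported.

**One setback:** my first approach, straight from the robot's side, stopped about 2 cm short because joint 5 was at its lower limit. I raised the arm and came in from the near right instead, with the joints well inside their ranges.

**Last checks before handing in:**
- **Tilt:** 44.9° from vertical, nozzle down.
- **Distance to the green face:** 30.5 mm from the arm pose and the nominal blower length, 33.7 mm from the wrist and scene cameras.
- **Aim:** the camera estimate puts the tip within 0.3 mm of the line to the face centre. The arm-pose estimate is 2.7 mm off. The two disagree by about 2–3 mm, possibly a slight tilt of the bulb in the grip or calibration error; both are well inside the 13 mm allowed.
- **Grip:** the opening was steady at about 47 mm, the arm was at rest, and the force reading was about 1.4 N, near its usual level.
- **Surroundings:** the pictures show the tray, specimens and timer untouched, judged by eye rather than measured. The blower is clear of everything around it.

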